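# Move the specimen cups to the new rack in reverse order

### The arm

A 6-joint arm with a two-finger parallel gripper is mounted at the origin on a cart in front of the work surface, level with it; the furniture and walls round the work are solid. World frame = base frame: x ahead of the robot, y to its left, z up, the work surface at z = 0. Lengths are in m, angles in degrees, forces in N, time in s.
With the tool pointing down it reaches from about 0.35 to 0.875 m from the base axis. Payload 4.2 kg.
Tool frame: the origin (TCP) lies midway between the tips of the shut fingers; the grasp point (between the pads) lies 19 mm behind it; z points along the fingers, y is the direction in which the jaws open and shut (so a half turn about z gives the same grasp; the last joint's range is limited). The gripper opens to 87 mm and grips with 3 to 60 N. Pads are 19 mm wide; open, the fingers measure 117 mm over their backs; the gripper's body (75 mm by 190 mm) begins 51 mm behind the grasp point.
Start: joints at [90.218, 22.042, 0.453, 0, -68.411, -14.817], TCP at [0.158, 0.605, 0.196] pointing down, gripper open.
Joint ranges: [-179.83, 179.83], [-69.29, 118.12], [-61.27, 80.66], [-181.25, 117.63], [-171.15, -9.14], [-177.46, 177.46]. Speed limits (degrees/s): [159.86, 159.86, 180, 180, 180, 180].

### API

Orientations are given as a 3x3 rotation matrix whose columns are the frame's x, y, z axes.
In Python, from station import r gives the robot as it stands.
- The arm moves only by the tool play_rows, never from a script. Its argument "commands" is a list that holds one entry, the list of rows, each a list of 7 numbers: the shift along the world's x, y, z in m, then the turn, a rotation vector about the world's x, y, z in rad, then the closure, from 0 (fully open) to 1 (shut). A call has 1 to 5 rows; each row is the pose to reach, as a shift and turn from the pose commanded when the call began; what a row does not reach only later rows make up. A row lasts 1/10 s, in which the tool goes at most 50 mm and 8.59 degrees, less where a joint would pass 70% of its speed; a pose out of reach is approached as far as the arm can. A call with a gripper value outside its range is refused whole. The fingers move at their own pace and stop on an object; the grip force is fixed at half the most. Time passes only in rows, so rows that repeat a pose let the fingers close. It gives the time, the measured TCP pose, the force and the opening at its end, in the units of the state.
- r.sense(): the state, without advancing time (a new reading comes with each control period).
- r.capture(name): name is "scene" or "top" or "wrist"; returns a dict with "image" (480x640x3 uint8, red, green, blue), "range_z" (480x640 float32, m along the optical axis (not along the pixel's ray), 0 where there is no reading), "intrinsics" (3x3 intrinsics, pixels), "extrinsics" (4x4, takes a point from camera to world coordinates); the wrist camera has in their place "mount" (4x4, takes a point from camera to tool coordinates, whose origin is the TCP and whose axes are the flange's). Camera axes: x right, y up, looking along -z (the intrinsics and any distortion apply to the point x, -y, -z); pixel columns grow to the right and rows downward; lengths in m; the calibration is good to about 2 mm. A picture is of the moment at which its call begins: read the wrist's pose just before it.
- r.finish_job(): hands the job in, once; it reports no verdict.
The state is a dict: "time_s": time; "joints": joint angles; "joint_velocities": joint speeds; "effort": joint torques, N m; "tcp_pos": TCP position; "ee_rot": TCP orientation; "wrist_force": force on the tool from outside, world axes, zero at the start; "moment": the same for the moment, N m; "gripper_width": opening from 0.0 (shut) to 1.0 (fully open).
Only numpy, scipy, OpenCV 4.12 (cv2) and the standard library are available. Lean on these libraries where they do the work, as an engineer would, in place of code of your own. Each camera call takes 0.05 s, during which the arm holds its last target. There are 200 camera calls.

### The job

Move the four specimen cups from the coloured seats of the grey rack into the wells of the white rack, one cup to a well, in reverse order: the cup that stood leftmost, as seen from the robot, ends up rightmost, the second from the left second from the right, and so on. Keep the cups upright all the while, and leave each one standing flat in its well, let go.

Things in the scene. Friction and masses are not known exactly. Their poses are not given: they have to be found in the camera images.
- old_rack: rack the cups start in: low grey tray, 68 x 248 x 10 mm, fixed. Origin at the centre of its underside; y runs along the row (to the left as the robot sees it, within 6 degrees), x across it, away from the robot. Its four places, at y = +90, +30, -30, -90 mm, each hold a coloured seat; the order of the colours differs every time.
- new_rack: empty rack to fill: plain white block, 68 x 248 x 16 mm, 260 mm over its end caps, fixed; in front of the old rack or behind it. Origin at the centre of its underside; axes as for the old rack (y along the row, to the left). Four round wells, 54 mm wide, 10 mm deep (floor 6 mm above the origin), at x = 0, y = +90, +30, -30, -90 mm.
- cup_red_center (a point): loose specimen cup with red screw lid, 59 mm tall, 0.03 kg, upright; the point is its centre, 29.5 mm above its underside. The lid, 45 to 46 mm wide, takes the top 13 mm; the body below tapers from 42 mm. Grip the lid from above, one finger in front of the row and one behind: neighbours in the row are only 14 mm apart, across it there are over 25 mm per finger. Yaw is of no account.
- cup_yellow_center (a point): loose specimen cup with yellow screw lid, 59 mm tall, 0.03 kg, upright; the point is its centre, 29.5 mm above its underside. The lid, 45 to 46 mm wide, takes the top 13 mm; the body below tapers from 42 mm. Grip the lid from above, one finger in front of the row and one behind: neighbours in the row are only 14 mm apart, across it there are over 25 mm per finger. Yaw is of no account.
- cup_blue_center (a point): loose specimen cup with blue screw lid, 59 mm tall, 0.03 kg, upright; the point is its centre, 29.5 mm above its underside. The lid, 45 to 46 mm wide, takes the top 13 mm; the body below tapers from 42 mm. Grip the lid from above, one finger in front of the row and one behind: neighbours in the row are only 14 mm apart, across it there are over 25 mm per finger. Yaw is of no account.
- cup_green_center (a point): loose specimen cup with green screw lid, 59 mm tall, 0.03 kg, upright; the point is its centre, 29.5 mm above its underside. The lid, 45 to 46 mm wide, takes the top 13 mm; the body below tapers from 42 mm. Grip the lid from above, one finger in front of the row and one behind: neighbours in the row are only 14 mm apart, across it there are over 25 mm per finger. Yaw is of no account.
- seat_red: red round dish fixed in the old rack, 57 mm wide, 10 mm high, in which the red-lidded cup stands at the start; it stays and so marks that cup's place in the old row. Origin at the centre of its underside, 6 mm above the old rack's; inner floor 3 mm above its origin.
- seat_yellow: yellow round dish fixed in the old rack, 57 mm wide, 10 mm high, in which the yellow-lidded cup stands at the start; it stays and so marks that cup's place in the old row. Origin at the centre of its underside, 6 mm above the old rack's; inner floor 3 mm above its origin.
- seat_blue: blue round dish fixed in the old rack, 57 mm wide, 10 mm high, in which the blue-lidded cup stands at the start; it stays and so marks that cup's place in the old row. Origin at the centre of its underside, 6 mm above the old rack's; inner floor 3 mm above its origin.
- seat_green: green round dish fixed in the old rack, 57 mm wide, 10 mm high, in which the green-lidded cup stands at the start; it stays and so marks that cup's place in the old row. Origin at the centre of its underside, 6 mm above the old rack's; inner floor 3 mm above its origin.
Not all that is in view belongs to the job. What is shaped like the part that bears cup_yellow_center but purple is not meant.

How it is judged:
By the outcome, as a careful person would: the job done as asked, in the order asked, and still so for the second after the job is handed in, with the robot touching nothing.
It also fails if it takes over 88 s, if anything falls off the work surface, if the arm or the gripper's body presses on something with over 40 N, if the wrist force passes 120 N, or if a joint passes its speed limit or range.

## Working session

There is one attempt and no reset: what is moved stays moved. The work goes in short steps, Python scripts to look and compute and a tool call to move; the robot and the scene stay as the last step left them, time stands still between calls to the robot, and variables do not carry over. Pictures are saved under pics/ and viewed, about 12 in all and at most 16, crops included, and the job is handed in when it is done.

Besides the shell and the picture viewer there is one more tool, called after "Call:" as name([rows], argument=value, ...), one row to a line, values as JSON. play_rows: Moves the arm, as the interface text tells. Its arguments: {"type":"object","properties":{"commands":{"type":"array","items":{"type":"array","items":{"type":"array","items":{"type":"number"}}}}},"required":["commands"]}

```bash
mkdir -p pics; ls; python3 - <<'E'
from station import r
import cv2,numpy as np
s=r.sense()
print(s['time_s'],s['tcp_pos'],np.round(s['ee_rot'],3),s['gripper_width'])
for n in("scene","top"):
    c=r.capture(n); np.savez(f'{n}0.npz',**c); cv2.imwrite(f'pics/{n}0.png',c['image'][:,:,::-1]); print(np.round(c['intrinsics'],1),np.round(c['extrinsics'],3),[k for k in c])
E
```

```text
pics
0.0 [0.15733141 0.60418655 0.19497284] [[ 0.968 -0.252 -0.   ]
 [-0.252 -0.968 -0.002]
 [ 0.     0.002 -1.   ]] 0.9986207874849394
[[482.6   0.  321.1]
 [  0.  482.6 232.3]
 [  0.    0.    1. ]] [[ 0.806  0.407 -0.429  0.159]
 [-0.591  0.535 -0.603 -0.49 ]
 [-0.016  0.74   0.672  0.632]
 [ 0.     0.     0.     1.   ]] ['image', 'range_z', 'intrinsics', 'extrinsics']
[[550.4   0.  318.8]
 [  0.  550.4 238.9]
 [  0.    0.    1. ]] [[ 0.028  0.99  -0.138  0.393]
 [-0.999  0.031  0.018  0.043]
 [ 0.022  0.137  0.99   0.917]
 [ 0.     0.     0.     1.   ]] ['image', 'range_z', 'intrinsics', 'extrinsics']
```

View pics/scene0.png

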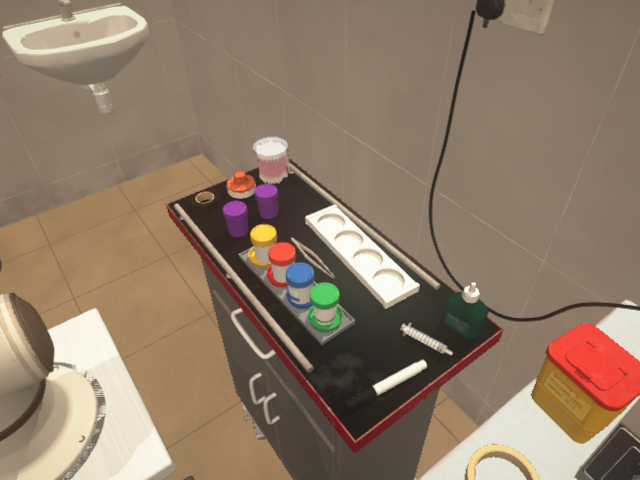

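View pics/top0.png

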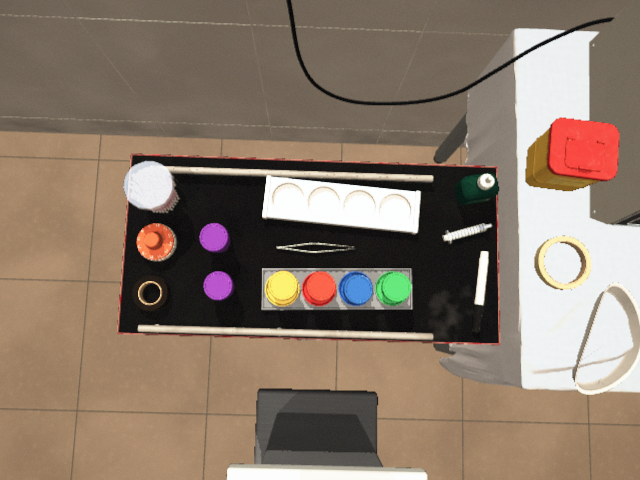

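```bash
cat > h.py <<'E'
import numpy as np,cv2
def world(c,T=None):
    K=c['intrinsics'];T=c['extrinsics'] if T is None else T;z=c['range_z'].astype(float)
    v,u=np.mgrid[:480,:640]
    p=np.stack([(u-K[0,2])/K[0,0]*z,-(v-K[1,2])/K[1,1]*z,-z],-1)
    w=p@T[:3,:3].T+T[:3,3]; w[z==0]=np.nan; return w
def ray(c,uv,h,T=None):
    K=c['intrinsics'];T=c['extrinsics'] if T is None else T;uv=np.atleast_2d(uv)
    d=np.c_[(uv[:,0]-K[0,2])/K[0,0],-(uv[:,1]-K[1,2])/K[1,1],-np.ones(len(uv))]@T[:3,:3].T
    return T[:3,3]+d*((h-T[2,3])/d[:,2])[:,None]
HUE={'yellow':(20,32),'red':(175,5),'blue':(100,118),'green':(50,75),'purple':(135,160)}
def mask(c,n):
    h=cv2.cvtColor(c['image'],cv2.COLOR_RGB2HSV);a,b=HUE[n];H=h[...,0]
    return ((H>=a)&(H<=b) if a<b else (H>=a)|(H<=b))&(h[...,1]>120)&(h[...,2]>70)
def circ(p):
    A=np.c_[2*p,np.ones(len(p))];s=np.linalg.lstsq(A,(p**2).sum(1),rcond=None)[0]
    return s[:2],np.sqrt(s[2]+s[0]**2+s[1]**2)
E
python3 - <<'E'
from h import *
np.set_printoptions(precision=4,suppress=True)
for n in('top','scene'):
    c=np.load(n+'0.npz');w=world(c);Z=w[...,2]
    ins=(w[...,0]>.2)&(w[...,0]<.8)&(abs(w[...,1])<.5)
    for k in HUE:
        m=mask(c,k)&ins&(Z>.061)&(Z<.078)
        if k=='purple': m=mask(c,k)&ins
        nn,l,st,ce=cv2.connectedComponentsWithStats(m.astype(np.uint8))
        for i in range(1,nn):
            if st[i,4]<100:continue
            mm=l==i
            cn=max(cv2.findContours(mm.astype(np.uint8),0,1)[0],key=cv2.contourArea)[:,0]
            h=np.nanmedian(Z[mm]); P=ray(c,cn.astype(float),.068 if k!='purple' else h)[:,:2].astype(np.float32)
            print(n,k,ce[i],st[i,4],'z',h,np.nanmax(Z[mm]),'depthmed',np.nanmedian(w[mm],0)[:2],'encl',cv2.minEnclosingCircle(P),'fit',*circ(P))
    hs=cv2.cvtColor(c['image'],cv2.COLOR_RGB2HSV)
    m=(hs[...,1]<40)&(hs[...,2]>120)&ins&(Z>.009)&(Z<.024)
    m=cv2.morphologyEx(m.astype(np.uint8),cv2.MORPH_OPEN,np.ones((3,3)))
    nn,l,st,ce=cv2.connectedComponentsWithStats(m);i=1+st[1:,4].argmax();mm=l==i
    P=w[mm][:,:2].astype(np.float32);print('white',ce[i],np.nanmedian(Z[mm]),cv2.minAreaRect(P))
    cs,hi=cv2.findContours(mm.astype(np.uint8),cv2.RETR_CCOMP,1)[:2]
    for q,hh in zip(cs,hi[0]):
        if cv2.contourArea(q)>100: 
            R=ray(c,q[:,0].astype(float),.016)[:,:2].astype(np.float32); print('hole' if hh[3]>=0 else 'outer',cv2.minAreaRect(R),*circ(R))
    # rails/heights
    if n=='top':
        for u in (290,360,410):print(u,[(v,*np.round(w[v,u],3)) for v in (160,166,169,171,174,176,180,322,328,331,334,345)])
        print('table',w[225:260:8,340:400:20,2])
E
```

```text
top yellow [282.2725 284.9705] 679 z 0.06705408578547645 0.0712331918619118 depthmed [0.4378 0.0815] encl ((0.4378044009208679, 0.08136814087629318), 0.02267226204276085) fit [0.4377 0.0815] 0.021869596923525067
top red [320.2342 285.5582] 679 z 0.06689887285579177 0.07215768749463836 depthmed [0.4384 0.0233] encl ((0.43847137689590454, 0.023043092340230942), 0.022885654121637344) fit [0.4385 0.0232] 0.021975390716490465
top blue [357.405 288.62 ] 679 z 0.06681005149252084 0.07183455357891799 depthmed [ 0.4354 -0.0341] encl ((0.43542447686195374, -0.03427174687385559), 0.022843124344944954) fit [ 0.4355 -0.0342] 0.021995009357801937
top green [395.7198 286.4676] 678 z 0.06699846600194381 0.07177303899087284 depthmed [ 0.4404 -0.0937] encl ((0.440400093793869, -0.09328678250312805), 0.02303643524646759) fit [ 0.4405 -0.0934] 0.021980104354359167
top purple [213.4729 236.9356] 683 z 0.05816938838159291 0.06254128254407709 depthmed [0.5102 0.1925] encl ((0.5098671317100525, 0.1927179992198944), 0.02351231500506401) fit [0.5102 0.1925] 0.022511826836721614
top purple [217.6366 285.1989] 
[... 4618 characters left out ...]
07 0.1663] 0.033936460294805536
scene purple [235.2282 216.6941] 631 z 0.053976909990832156 0.06067986170054562 depthmed [0.4297 0.1678] encl ((0.428194522857666, 0.15713992714881897), 0.05260429531335831) fit [0.4257 0.1601] 0.037254248059169076
white [362.7639 254.1212] 0.015792352629468875 ((0.5799513459205627, -0.012954622507095337), (0.2598004937171936, 0.0715121179819107), 85.53512573242188)
outer ((0.5801968574523926, -0.011697396636009216), (0.2587559223175049, 0.0711572989821434), 86.02436065673828) [ 0.5801 -0.0138] 0.09671544062601727
hole ((0.5800789594650269, -0.012860536575317383), (0.2379252016544342, 0.05829830840229988), 85.832763671875) [ 0.58   -0.0152] 0.07387073430363736
```

Call:
play_rows([
  [[0.02, -0.04, 0.01, 0, 0, -0.09, 0], [0.04, -0.08, 0.02, 0, 0, -0.18, 0], [0.06, -0.12, 0.03, 0, 0, -0.27, 0], [0.08, -0.16, 0.04, 0, 0, -0.36, 0], [0.1, -0.2, 0.05, 0, 0, -0.44, 0]],
])

```text
time_s: 0.6
tcp_pos: [0.2578, 0.4028, 0.246]
ee_rot: [[0.766, -0.643, -0.0], [-0.643, -0.766, -0.001], [0.0, 0.001, -1.0]]
wrist_force: [1.2, 0.7, 0.2]
gripper_width: 0.998
```

Call:
play_rows([
  [[0.02, -0.04, 0.01, 0, 0, -0.09, 0], [0.04, -0.08, 0.02, 0, 0, -0.18, 0], [0.06, -0.12, 0.03, 0, 0, -0.27, 0], [0.08, -0.16, 0.03, 0, 0, -0.36, 0], [0.1, -0.2, 0.03, 0, 0, -0.44, 0]],
])

```text
time_s: 1.1
tcp_pos: [0.3577, 0.2031, 0.2763]
ee_rot: [[0.42, -0.908, 0.0], [-0.908, -0.42, 0.001], [-0.001, -0.001, -1.0]]
wrist_force: [1.9, 0.1, 0.8]
gripper_width: 1.0
```

Call:
play_rows([
  [[0.02, -0.04, 0.0, 0, 0, -0.09, 0], [0.04, -0.08, 0.0, 0, 0, -0.18, 0], [0.06, -0.12, 0.0, 0, 0, -0.27, 0], [0.08, -0.16, 0.0, 0, 0, -0.36, 0], [0.1, -0.2, 0.0, 0, 0, -0.438, 0]],
])

```text
time_s: 1.6
tcp_pos: [0.4577, 0.0029, 0.2759]
ee_rot: [[-0.005, -1.0, -0.0], [-1.0, 0.005, 0.0], [-0.0, 0.0, -1.0]]
wrist_force: [-0.3, 0.7, -0.5]
gripper_width: 0.998
```

```bash
cat >> h.py <<'E'
def wrist(name):
    from station import r
    s=r.sense();c=r.capture('wrist');T=np.eye(4);T[:3,:3]=s['ee_rot'];T[:3,3]=s['tcp_pos'];T=T@c['mount']
    cv2.imwrite(f'pics/{name}.png',c['image'][:,:,::-1]);np.savez(name+'.npz',T=T,**c);return c,T,s
E
python3 - <<'E'
from h import *
np.set_printoptions(precision=4,suppress=True)
c,T,s=wrist('w1');print(s['tcp_pos'],T,c['intrinsics'])
w=world(c,T);Z=w[...,2]
for k in HUE:
    m=mask(c,k)&(Z>.061)&(Z<.078)
    nn,l,st,ce=cv2.connectedComponentsWithStats(m.astype(np.uint8))
    for i in range(1,nn):
        if st[i,4]<150:continue
        mm=l==i;cn=max(cv2.findContours(mm.astype(np.uint8),0,1)[0],key=cv2.contourArea)[:,0]
        P=ray(c,cn.astype(float),.068,T)[:,:2].astype(np.float32)
        print(k,ce[i],st[i],'z',np.nanmedian(Z[mm]),cv2.minEnclosingCircle(P),*circ(P))
m=(Z>.012)&(Z<.021)&(w[...,0]>.52);m=cv2.morphologyEx(m.astype(np.uint8),cv2.MORPH_OPEN,np.ones((3,3)))
cs,hi=cv2.findContours(m,cv2.RETR_CCOMP,1)[:2]
for q,hh in zip(cs,hi[0]):
    if cv2.contourArea(q)>300:
        R=ray(c,q[:,0].astype(float),.016,T)[:,:2].astype(np.float32);print('hole' if hh[3]>=0 else 'outer',cv2.minAreaRect(R),*circ(R))
E
```

```text
[0.4577 0.0029 0.2759] [[-1.     -0.0049 -0.      0.458 ]
 [ 0.0048 -0.9689 -0.2475 -0.0643]
 [ 0.0012 -0.2475  0.9689  0.4638]
 [ 0.      0.      0.      1.    ]] [[391.1862   0.     315.8322]
 [  0.     391.1862 233.5553]
 [  0.       0.       1.    ]]
yellow [334.7732 271.2244] [ 314  252   42   39 1248] z 0.06631247516623578 ((0.4386398494243622, 0.07869000732898712), 0.022832101210951805) [0.438  0.0789] 0.02151841997696222
red [334.2701 216.7415] [ 313  195   44   44 1470] z 0.06629087367696468 ((0.4389810264110565, 0.0192808099091053), 0.02303868718445301) [0.4389 0.0193] 0.022160934680441318
blue [337.7172 160.7537] [ 315  138   46   46 1616] z 0.06623306474985488 ((0.4359356462955475, -0.03769513964653015), 0.022718288004398346) [ 0.4359 -0.0376] 0.022033700353107224
green [332.9494  98.5963] [ 310   74   47   50 1818] z 0.06659467688437443 ((0.4409700632095337, -0.09640732407569885), 0.022891303524374962) [ 0.441  -0.0964] 0.022070232075424585
outer ((0.5913011431694031, -0.022030934691429138), (0.27936843037605286, 0.09957587718963623), 86.57157897949219) [ 0.5815 -0.0236] 0.09315695639998779
hole ((0.5804200172424316, 0.017921926453709602), (0.0545506589114666, 0.05430348590016365), 61.60472106933594) [0.5803 0.0179] 0.027083826807418485
hole ((0.5761725306510925, -0.041395992040634155), (0.0546378493309021, 0.0546380989253521), 45.87315368652344) [ 0.5762 -0.0418] 0.02713546089814657
hole ((0.5722442269325256, -0.10075871646404266), (0.05479452759027481, 0.05363068729639053), 40.32845687866211) [ 0.572  -0.1008] 0.027167004490884866
```

View pics/w1.png

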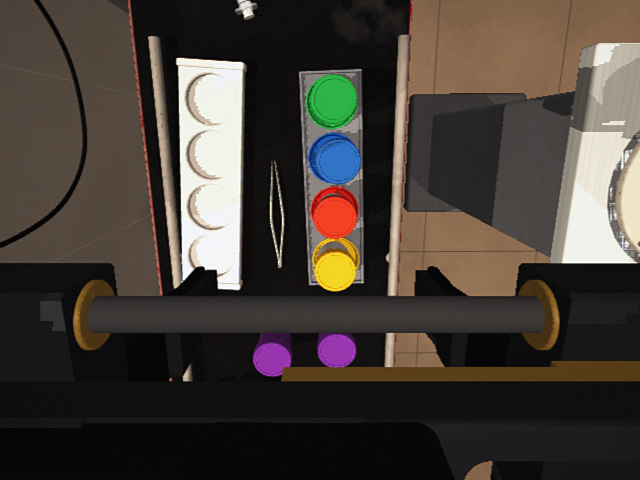

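Call:
play_rows([
  [[-0.01, 0.04, -0.02, 0, 0, 0, 0], [-0.02, 0.076, -0.05, 0, 0, 0, 0], [-0.02, 0.077, -0.09, 0, 0, 0, 0], [-0.02, 0.077, -0.13, 0, 0, 0, 0], [-0.02, 0.077, -0.156, 0, 0, 0, 0]],
])

```text
time_s: 2.15
tcp_pos: [0.4355, 0.0814, 0.1173]
ee_rot: [[-0.002, -1.0, -0.004], [-1.0, 0.002, -0.001], [0.001, 0.004, -1.0]]
wrist_force: [-0.2, 1.4, 0.4]
gripper_width: 1.002
```

Call:
play_rows([
  [[0, 0, -0.03, 0, 0, 0, 0], [0, 0, -0.06, 0, 0, 0, 0], [0, 0, -0.0775, 0, 0, 0, 0], [0, 0, -0.0775, 0, 0, 0, 0], [0, 0, -0.0775, 0, 0, 0, 0]],
])

```text
time_s: 2.65
tcp_pos: [0.4377, 0.0819, 0.0428]
ee_rot: [[-0.002, -1.0, -0.0], [-1.0, 0.002, -0.0], [0.0, 0.0, -1.0]]
wrist_force: [1.4, 0.8, 1.5]
gripper_width: 1.0
```

Call:
play_rows([
  [[0, 0, 0, 0, 0, 0, 0.7], [0, 0, 0, 0, 0, 0, 0.7], [0, 0, 0, 0, 0, 0, 0.7], [0, 0, 0, 0, 0, 0, 0.7], [0, 0, 0, 0, 0, 0, 0.7]],
])

```text
time_s: 3.15
tcp_pos: [0.4376, 0.0819, 0.0429]
ee_rot: [[-0.002, -1.0, 0.001], [-1.0, 0.002, 0.0], [-0.0, -0.001, -1.0]]
wrist_force: [-0.5, -0.8, 0.6]
gripper_width: 0.629
```

Call:
play_rows([
  [[0, 0, 0, 0, 0, 0, 0.7], [0, 0, 0, 0, 0, 0, 0.7], [0, 0, 0, 0, 0, 0, 0.7], [0, 0, 0, 0, 0, 0, 0.7], [0, 0, 0, 0, 0, 0, 0.7]],
])

```text
time_s: 3.65
tcp_pos: [0.4375, 0.0818, 0.0425]
ee_rot: [[-0.002, -1.0, -0.0], [-1.0, 0.002, -0.0], [0.0, 0.0, -1.0]]
wrist_force: [0.3, -0.4, -0.0]
gripper_width: 0.305
```

```bash
python3 - <<'E'
from h import *
from station import r
wrist('w2')
for n in('scene','top'):
    c=r.capture(n);np.savez(n+'1.npz',**c);i=c['image'][:,:,::-1]
    i=i[160:360,180:460] if n=='scene' else i[220:340,200:440]
    cv2.imwrite(f'pics/{n}1.png',cv2.resize(i,None,fx=2.5,fy=2.5))
E
```

```text
(no output)
```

View pics/scene1.png

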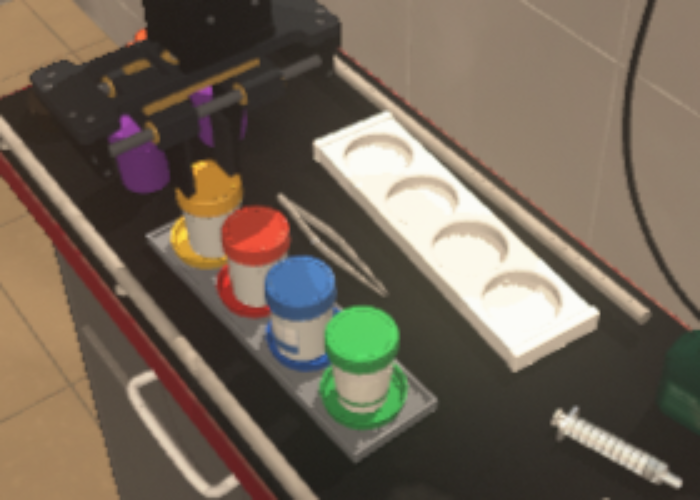

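View pics/w2.png

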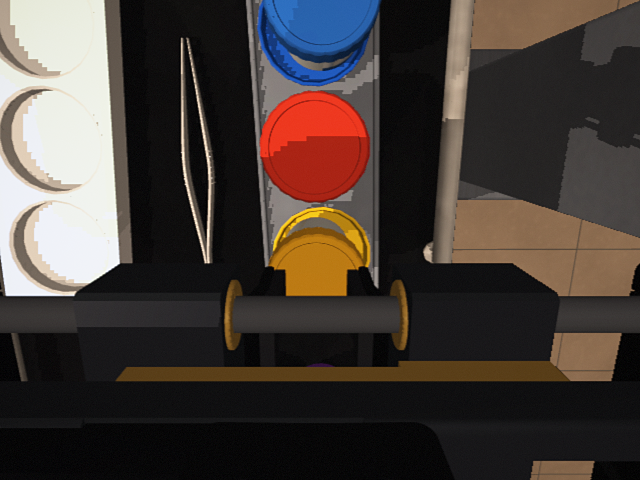

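```bash
python3 - <<'E'
from h import *
np.set_printoptions(precision=4,suppress=True)
out=[]
for n,k in(('scene1','x'),('w2','T')):
    c=dict(np.load(n+'.npz'));T=c.get('T');w=world(c,T);Z=w[...,2]
    y=mask(c,'yellow')|((lambda h:(h[...,0]>14)&(h[...,0]<33)&(h[...,1]>120)&(h[...,2]>60))(cv2.cvtColor(c['image'],cv2.COLOR_RGB2HSV)))
    near=(abs(w[...,0]-.4375)<.06)&(abs(w[...,1]-.08)<.06)
    t=y&near&(Z>.058)&(Z<.075);print(n,'lidtop n',t.sum(),np.nanmin(w[t],0),np.nanmax(w[t],0),np.nanmedian(w[t],0))
    d=(c['image'].max(-1)<70)&near&(Z>.072)&(Z<.09)
    for s in(-1,1):
        q=d&((w[...,0]-.4375)*s>0)
        if q.sum():print(' finger',s,q.sum(),np.nanpercentile(w[q],[2,50,98],axis=0))
    i=c['image'][:,:,::-1]; i=i[200:290,220:320] if n=='scene1' else i[180:380,180:440]
    out.append(cv2.resize(i,(400,400),interpolation=cv2.INTER_CUBIC))
cv2.imwrite('pics/c1.png',np.hstack(out))
E
```

```text
scene1 lidtop n 367 [0.4152 0.053  0.058 ] [0.4591 0.098  0.074 ] [0.4385 0.0703 0.0662]
 finger -1 67 [[0.4159 0.069  0.0723]
 [0.4169 0.0741 0.0804]
 [0.4227 0.0906 0.0892]]
 finger 1 78 [[0.4511 0.0689 0.0723]
 [0.4527 0.0723 0.0805]
 [0.4604 0.089  0.0896]]
w2 lidtop n 4582 [0.4161 0.0561 0.058 ] [0.4595 0.0858 0.0728] [0.4379 0.0695 0.066 ]
 finger -1 436 [[0.4159 0.0704 0.0725]
 [0.4208 0.072  0.0814]
 [0.4247 0.079  0.0897]]
 finger 1 434 [[0.4515 0.0704 0.0724]
 [0.4554 0.0719 0.0811]
 [0.4602 0.0787 0.0896]]
```

View pics/c1.png

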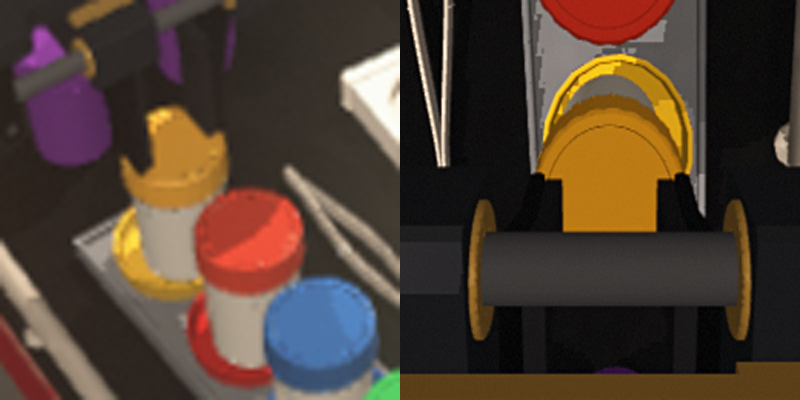

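```bash
python3 - <<'E'
from h import *
np.set_printoptions(precision=3,suppress=True)
for n in('scene1','w2'):
    c=dict(np.load(n+'.npz'));T=c.get('T');w=world(c,T);Z=w[...,2]
    sat=cv2.cvtColor(c['image'],cv2.COLOR_RGB2HSV)[...,1]
    near=(abs(w[...,0]-.4375)<.05)&(abs(w[...,1]-.08)<.02)&(c['image'].max(-1)<75)
    for a in np.arange(.02,.13,.006):
        q=near&(Z>a)&(Z<a+.006)
        L=q&(w[...,0]<.4375);R=q&(w[...,0]>.4375)
        f=lambda m:(m.sum(),*np.nanpercentile(w[m][:,:2],[3,97],axis=0).ravel().round(3)) if m.sum()>2 else ()
        print(n,round(a,3),*f(L),'|',*f(R))
E
```

```text
scene1 0.02 |
scene1 0.026 |
scene1 0.032 |
scene1 0.038 |
scene1 0.044 |
scene1 0.05 |
scene1 0.056 |
scene1 0.062 |
scene1 0.068 12 0.416 0.07 0.422 0.091 | 15 0.452 0.069 0.461 0.09
scene1 0.074 21 0.416 0.069 0.423 0.09 | 29 0.451 0.069 0.46 0.09
scene1 0.08 22 0.416 0.069 0.422 0.088 | 23 0.452 0.07 0.46 0.088
scene1 0.086 22 0.416 0.07 0.423 0.091 | 27 0.451 0.069 0.459 0.09
scene1 0.092 20 0.415 0.069 0.423 0.088 | 33 0.452 0.068 0.46 0.09
scene1 0.098 22 0.413 0.069 0.424 0.088 | 26 0.452 0.069 0.463 0.086
scene1 0.104 24 0.412 0.068 0.425 0.082 | 31 0.452 0.068 0.463 0.091
scene1 0.11 22 0.412 0.068 0.424 0.072 | 36 0.452 0.068 0.465 0.089
scene1 0.116 13 0.41 0.069 0.424 0.071 | 43 0.452 0.069 0.466 0.083
scene1 0.122 | 25 0.456 0.069 0.467 0.091
scene1 0.128 | 14 0.456 0.069 0.462 0.09
w2 0.02 |
w2 0.026 |
w2 0.032 |
w2 0.038 |
w2 0.044 |
w2 0.05 |
w2 0.056 |
w2 0.062 3 0.418 0.071 0.422 0.073 |
w2 0.068 97 0.416 0.071 0.425 0.077 | 114 0.452 0.07 0.46 0.082
w2 0.074 143 0.416 0.07 0.425 0.08 | 149 0.452 0.07 0.46 0.079
w2 0.08 139 0.416 0.07 0.425 0.076 | 133 0.452 0.07 0.46 0.076
w2 0.086 158 0.416 0.07 0.425 0.075 | 163 0.452 0.07 0.46 0.075
w2 0.092 184 0.415 0.07 0.424 0.09 | 180 0.452 0.07 0.461 0.091
w2 0.098 43 0.414 0.07 0.425 0.087 | 44 0.453 0.07 0.462 0.083
w2 0.104 46 0.425 0.081 0.425 0.091 | 47 0.452 0.081 0.452 0.091
w2 0.11 74 0.423 0.078 0.425 0.091 | 70 0.451 0.078 0.453 0.091
w2 0.116 592 0.42 0.076 0.425 0.088 | 596 0.452 0.076 0.456 0.088
w2 0.122 127 0.418 0.071 0.42 0.084 | 131 0.456 0.071 0.458 0.083
w2 0.128 153 0.418 0.069 0.42 0.08 | 146 0.456 0.069 0.458 0.079
```

Call:
play_rows([
  [[0, 0, 0.01, 0, 0, 0, 0.7], [0, 0, 0.02, 0, 0, 0, 0.7], [0, 0, 0.03, 0, 0, 0, 0.7], [0, 0, 0.04, 0, 0, 0, 0.7], [0, 0, 0.04, 0, 0, 0, 0.7]],
])

```text
time_s: 4.3
tcp_pos: [0.4387, 0.0825, 0.0845]
ee_rot: [[-0.002, -1.0, 0.004], [-1.0, 0.002, 0.002], [-0.002, -0.004, -1.0]]
wrist_force: [-0.1, 0.6, 0.7]
gripper_width: 0.305
```

```bash
python3 - <<'E'
from h import *
from station import r
np.set_printoptions(precision=3,suppress=True)
print(r.sense()['tcp_pos'])
wrist('w3');c=r.capture('scene');np.savez('scene2.npz',**c);cv2.imwrite('pics/scene2.png',cv2.resize(c['image'][180:290,200:340,::-1],None,fx=5,fy=5,interpolation=cv2.INTER_CUBIC))
for n in('scene2','w3'):
    c=dict(np.load(n+'.npz'));T=c.get('T');w=world(c,T);Z=w[...,2]
    near=(abs(w[...,0]-.4375)<.05)&(abs(w[...,1]-.08)<.02)
    d=near&(c['image'].max(-1)<75)
    for a in np.arange(.03,.16,.008):
        q=d&(Z>a)&(Z<a+.008)
        L=q&(w[...,0]<.4375);R=q&(w[...,0]>.4375)
        f=lambda m:(m.sum(),*np.nanpercentile(w[m][:,:2],[3,97],axis=0).ravel().round(3)) if m.sum()>2 else ()
        print(n,round(a,3),*f(L),'|',*f(R))
    y=mask(c,'yellow')&(abs(w[...,0]-.4375)<.05)&(abs(w[...,1]-.08)<.05)
    print('yellow top z',np.nanpercentile(Z[y],[50,90,99]))
E
```

```text
[0.439 0.082 0.084]
scene2 0.03 |
scene2 0.038 |
scene2 0.046 |
scene2 0.054 |
scene2 0.062 |
scene2 0.07 |
scene2 0.078 |
scene2 0.086 |
scene2 0.094 |
scene2 0.102 |
scene2 0.11 36 0.417 0.071 0.425 0.09 | 38 0.451 0.07 0.461 0.091
scene2 0.118 36 0.417 0.07 0.425 0.09 | 37 0.452 0.07 0.461 0.088
scene2 0.126 34 0.417 0.069 0.425 0.091 | 42 0.452 0.069 0.46 0.089
scene2 0.134 34 0.415 0.069 0.425 0.085 | 40 0.452 0.069 0.461 0.089
scene2 0.142 32 0.413 0.069 0.425 0.088 | 43 0.452 0.07 0.463 0.088
scene2 0.15 39 0.412 0.069 0.426 0.078 | 52 0.452 0.07 0.463 0.088
scene2 0.158 17 0.411 0.07 0.425 0.073 | 52 0.452 0.069 0.467 0.086
yellow top z [0.066 0.068 0.069]
w3 0.03 |
w3 0.038 |
w3 0.046 |
w3 0.054 |
w3 0.062 |
w3 0.07 |
w3 0.078 |
w3 0.086 |
w3 0.094 |
w3 0.102 6 0.419 0.071 0.426 0.082 | 4 0.453 0.071 0.459 0.08
w3 0.11 147 0.418 0.071 0.426 0.083 | 161 0.452 0.071 0.461 0.082
w3 0.118 187 0.418 0.071 0.426 0.078 | 193 0.452 0.071 0.461 0.078
w3 0.126 208 0.418 0.071 0.426 0.076 | 204 0.452 0.071 0.461 0.075
w3 0.134 209 0.416 0.071 0.426 0.091 | 217 0.453 0.071 0.462 0.091
w3 0.142 40 0.417 0.071 0.426 0.092 | 35 0.452 0.071 0.46 0.092
w3 0.15 89 0.424 0.08 0.426 0.091 | 92 0.452 0.079 0.455 0.091
w3 0.158 629 0.421 0.076 0.426 0.088 | 621 0.452 0.077 0.457 0.088
yellow top z [0.066 0.067 0.068]
```

View pics/scene2.png

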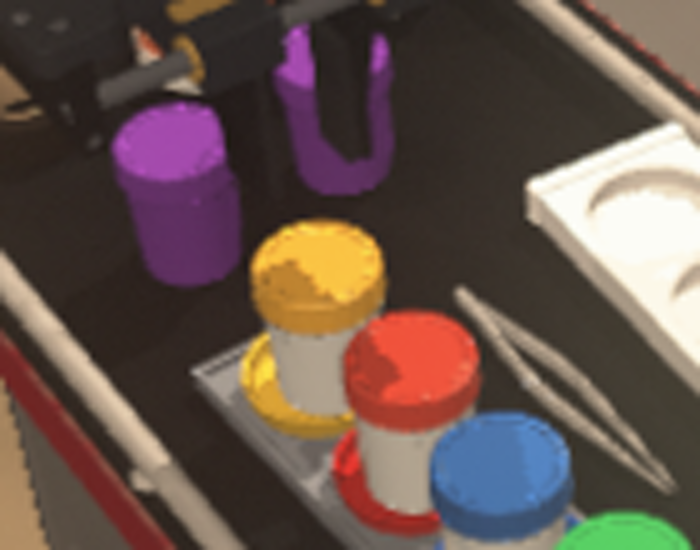

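```bash
python3 - <<'E'
from h import *
np.set_printoptions(precision=3,suppress=True)
for n,x0,y0,zt in(('scene2',.439,.082,.084),('w3',.439,.082,.084),('w1',.4577,.0029,.2759)):
    c=dict(np.load(n+'.npz'));T=c.get('T');w=world(c,T);Z=w[...,2]
    near=(abs(w[...,0]-x0)<.065)&(abs(w[...,1]-y0)<.02)
    for a in np.arange(zt-.012,zt+.06,.006):
        q=near&(Z>a)&(Z<a+.006)
        L=q&(w[...,0]<x0);R=q&(w[...,0]>x0)
        f=lambda m:(m.sum(),*np.nanpercentile(w[m][:,:2]-[x0,y0],[3,97],axis=0).ravel().round(3),c['image'][m].mean(0).round()) if m.sum()>2 else ()
        print(n,'dz',round(a-zt,3),*f(L),'|',*f(R))
E
```

```text
scene2 dz -0.012 |
scene2 dz -0.006 |
scene2 dz 0.0 |
scene2 dz 0.006 |
scene2 dz 0.012 |
scene2 dz 0.018 |
scene2 dz 0.024 15 -0.022 -0.011 -0.012 0.006 [44. 34. 33.] | 20 0.012 -0.012 0.021 0.009 [56. 39. 49.]
scene2 dz 0.03 28 -0.022 -0.012 -0.014 0.009 [41. 31. 30.] | 27 0.013 -0.012 0.022 0.005 [48. 37. 37.]
scene2 dz 0.036 31 -0.022 -0.012 -0.014 0.008 [41. 31. 30.] | 30 0.013 -0.012 0.021 0.006 [46. 37. 36.]
scene2 dz 0.042 24 -0.022 -0.012 -0.014 0.008 [41. 31. 30.] | 27 0.013 -0.013 0.021 0.008 [45. 37. 35.]
scene2 dz 0.048 25 -0.023 -0.013 -0.014 0.005 [40. 32. 30.] | 31 0.013 -0.013 0.022 0.007 [45. 36. 35.]
scene2 dz 0.054 30 -0.025 -0.013 -0.014 0.008 [39. 31. 29.] | 38 0.013 -0.013 0.024 0.005 [45. 35. 36.]
scene2 dz 0.06 21 -0.026 -0.013 -0.014 0.003 [38. 31. 28.] | 32 0.013 -0.012 0.025 0.006 [48. 36. 41.]
w3 dz -0.012 |
w3 dz -0.006 |
w3 dz 0.0 |
w3 dz 0.006 |
w3 dz 0.012 |
w3 dz 0.018 |
w3 dz 0.024 74 -0.021 -0.011 -0.013 0.001 [25. 21. 19.] | 74 0.013 -0.011 0.022 0.001 [12. 11. 11.]
w3 dz 0.03 141 -0.021 -0.011 -0.013 -0.002 [17. 14. 11.] | 132 0.013 -0.011 0.022 
[... 613 characters left out ...]
 131 -0.051 -0.011 -0.043 0.001 [32. 25. 20.] | 148 0.044 -0.011 0.053 0.001 [25. 24. 23.]
w1 dz 0.03 209 -0.051 -0.011 -0.043 -0.001 [10. 10. 10.] | 195 0.044 -0.012 0.053 -0.002 [14. 14. 15.]
w1 dz 0.036 198 -0.051 -0.011 -0.043 -0.003 [11. 10. 10.] | 201 0.044 -0.012 0.053 -0.004 [17. 17. 17.]
w1 dz 0.042 200 -0.051 -0.011 -0.043 -0.006 [12. 11. 11.] | 202 0.044 -0.012 0.052 -0.006 [13. 12. 12.]
w1 dz 0.048 242 -0.052 -0.011 -0.043 0.01 [16. 14. 13.] | 239 0.044 -0.012 0.053 0.009 [13. 12. 12.]
w1 dz 0.054 127 -0.053 -0.011 -0.043 0.01 [16. 14. 13.] | 119 0.045 -0.012 0.054 0.009 [10.  9. 10.]
w1 dz 0.06 117 -0.043 0.001 -0.042 0.01 [17. 15. 13.] | 122 0.044 -0.0 0.045 0.009 [11. 10. 11.]
```

Call:
play_rows([
  [[-0.0005, -0.003, 0, 0, 0, 0, 0.1], [-0.0005, -0.003, 0, 0, 0, 0, 0.1], [-0.0005, -0.003, 0, 0, 0, 0, 0.1], [-0.0005, -0.003, 0, 0, 0, 0, 0.1], [-0.0005, -0.003, 0, 0, 0, 0, 0.1]],
])

```text
time_s: 4.9
tcp_pos: [0.437, 0.0788, 0.0824]
ee_rot: [[-0.002, -1.0, -0.0], [-1.0, 0.002, -0.0], [0.0, 0.0, -1.0]]
wrist_force: [0.1, 0.3, 0.5]
gripper_width: 0.666
```

Call:
play_rows([
  [[0, 0, 0, 0, 0, 0, 0.1], [0, 0, 0, 0, 0, 0, 0.1], [0, 0, 0, 0, 0, 0, 0.1], [0, 0, 0, 0, 0, 0, 0.1], [0, 0, -0.01, 0, 0, 0, 0.1]],
])

```text
time_s: 5.4
tcp_pos: [0.4381, 0.0794, 0.0733]
ee_rot: [[-0.002, -1.0, 0.003], [-1.0, 0.002, 0.002], [-0.002, -0.003, -1.0]]
wrist_force: [-0.1, -0.5, 0.8]
gripper_width: 0.902
```

Descend to reported z 0.018 (tips about 0.043), then close.

Call:
play_rows([
  [[0, 0, -0.02, 0, 0, 0, 0.1], [0, 0, -0.04, 0, 0, 0, 0.1], [0, 0, -0.0545, 0, 0, 0, 0.1], [0, 0, -0.0545, 0, 0, 0, 0.8], [0, 0, -0.0545, 0, 0, 0, 0.8]],
])

```text
time_s: 5.9
tcp_pos: [0.4369, 0.0787, 0.0178]
ee_rot: [[-0.002, -1.0, -0.001], [-1.0, 0.002, -0.001], [0.001, 0.001, -1.0]]
wrist_force: [0.3, 0.2, -0.1]
gripper_width: 0.796
```

Call:
play_rows([
  [[0, 0, 0, 0, 0, 0, 0.8], [0, 0, 0, 0, 0, 0, 0.8], [0, 0, 0, 0, 0, 0, 0.8], [0, 0, 0, 0, 0, 0, 0.8], [0, 0, 0, 0, 0, 0, 0.8]],
])

```text
time_s: 6.4
tcp_pos: [0.4373, 0.079, 0.0186]
ee_rot: [[-0.002, -1.0, 0.001], [-1.0, 0.002, 0.0], [-0.0, -0.001, -1.0]]
wrist_force: [-0.9, 0.5, 3.6]
gripper_width: 0.506
```

Call:
play_rows([
  [[0, 0, 0.02, 0, 0, 0, 0.8], [0, 0, 0.05, 0, 0, 0, 0.8], [0, 0, 0.08, 0, 0, 0, 0.8], [0, 0, 0.1, 0, 0, 0, 0.8], [0, 0, 0.1, 0, 0, 0, 0.8]],
])

```text
time_s: 6.9
tcp_pos: [0.4389, 0.0797, 0.1208]
ee_rot: [[-0.002, -1.0, 0.006], [-1.0, 0.002, 0.003], [-0.003, -0.006, -1.0]]
wrist_force: [0.9, -0.8, -0.2]
gripper_width: 0.508
```

Call:
play_rows([
  [[0.02, -0.025, 0, 0, 0, 0, 0.8], [0.05, -0.065, 0, 0, 0, 0, 0.8], [0.08, -0.105, 0, 0, 0, 0, 0.8], [0.11, -0.145, 0, 0, 0, 0, 0.8], [0.1345, -0.178, 0, 0, 0, 0, 0.8]],
])

```text
time_s: 7.4
tcp_pos: [0.5719, -0.1013, 0.1163]
ee_rot: [[-0.003, -1.0, -0.002], [-1.0, 0.003, 0.0], [-0.0, 0.002, -1.0]]
wrist_force: [0.3, 1.4, -0.5]
gripper_width: 0.505
```

Call:
play_rows([
  [[0, 0, 0, 0, 0, 0, 0.8], [0, 0, -0.01, 0, 0, 0, 0.8], [0, 0, -0.03, 0, 0, 0, 0.8], [0, 0, -0.05, 0, 0, 0, 0.8], [0, 0, -0.05, 0, 0, 0, 0.8]],
])

```text
time_s: 7.9
tcp_pos: [0.5675, -0.0981, 0.0641]
ee_rot: [[-0.001, -1.0, -0.009], [-1.0, 0.001, 0.0], [-0.0, 0.009, -1.0]]
wrist_force: [-0.7, 0.6, -0.7]
gripper_width: 0.51
```

```bash
python3 - <<'E'
from h import *
from station import r
s=r.sense();print(s['tcp_pos'],s['gripper_width'])
o=[]
c,T,_=wrist('w4')
cv2.imwrite('pics/w4s.png',c['image'][:,:,::-1])
c=r.capture('scene');cv2.imwrite('pics/s4.png',cv2.resize(c['image'][170:330,240:460,::-1],None,fx=3.4,fy=3.4,interpolation=cv2.INTER_CUBIC))
E
```

```text
[ 0.5674508  -0.0980809   0.06409842] 0.5096075555872353
```

View pics/s4.png

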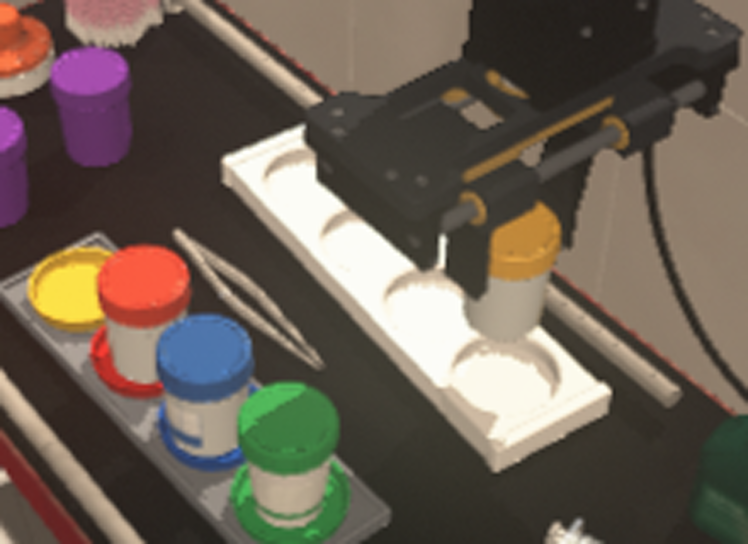

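Call:
play_rows([
  [[0, 0, 0, 0, 0, 0, 0.8], [0, 0, 0, 0, 0, 0, 0.8], [0, 0, 0, 0, 0, 0, 0.8]],
])

```text
time_s: 8.3
tcp_pos: [0.572, -0.099, 0.0689]
ee_rot: [[-0.002, -1.0, 0.002], [-1.0, 0.002, 0.0], [-0.0, -0.002, -1.0]]
wrist_force: [-0.1, -0.5, -0.6]
gripper_width: 0.504
```

```bash
cat >> h.py <<'E'
def look(n):
    "wrist view: lid centres and well centres"
    c,T,s=wrist(n);w=world(c,T);Z=w[...,2];print('tcp',s['tcp_pos'],'w',s['gripper_width'])
    for k in('yellow','red','blue','green'):
        m=mask(c,k)&(Z>.03)&(w[...,0]>.3)&(w[...,0]<.7);nn,l,st,ce=cv2.connectedComponentsWithStats(m.astype(np.uint8))
        for i in range(1,nn):
            if st[i,4]<400:continue
            zt=np.nanpercentile(Z[l==i],90);mm=(l==i)&(Z>zt-.008)
            cn=max(cv2.findContours(mm.astype(np.uint8),0,1)[0],key=cv2.contourArea)[:,0]
            P=ray(c,cn.astype(float),zt,T)[:,:2].astype(np.float32);print(k,'z',zt.round(4),*circ(P),st[i,:4])
    m=(Z>.012)&(Z<.021)&(w[...,0]>.52);m=cv2.morphologyEx(m.astype(np.uint8),cv2.MORPH_OPEN,np.ones((3,3)))
    cs,hi=cv2.findContours(m,cv2.RETR_CCOMP,1)[:2]
    for q,hh in zip(cs,hi[0]):
        if hh[3]>=0 and cv2.contourArea(q)>600:
            a,rr=circ(ray(c,q[:,0].astype(float),.016,T)[:,:2])
            if .023<rr<.032:print('hole',a,rr)
np.set_printoptions(precision=4,suppress=True)
E
python3 -c "
from h import *;look('w5')"
```

```text
tcp [ 0.572  -0.099   0.0689] w 0.5038508143893322
yellow z 0.1173 [ 0.5724 -0.1097] 0.014048736099124721 [262 256 108  40]
yellow z 0.1177 [ 0.5724 -0.0887] 0.01294751467511662 [266 333 100  30]
green z 0.0676 [ 0.4421 -0.103 ] 0.01969912647811491 [518 225  98  71]
```

View pics/w5.png

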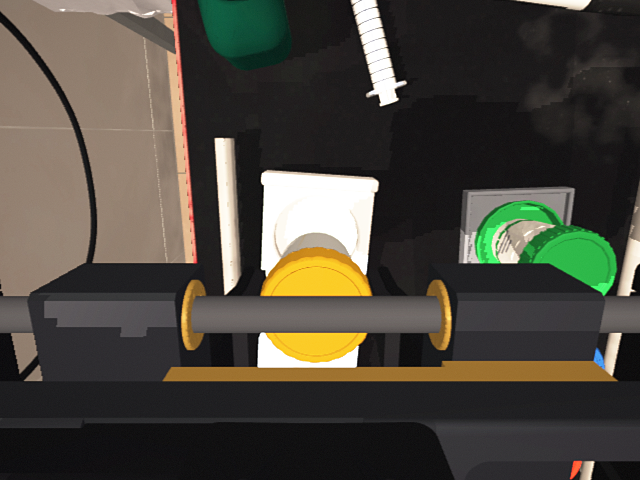

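Call:
play_rows([
  [[0, -0.001, -0.015, 0, 0, 0, 0.8], [0, -0.001, -0.03, 0, 0, 0, 0.8], [0, -0.001, -0.045, 0, 0, 0, 0.8], [0, -0.001, -0.053, 0, 0, 0, 0.8], [0, -0.001, -0.053, 0, 0, 0, 0.8]],
])

```text
time_s: 8.85
tcp_pos: [0.5719, -0.1003, 0.0155]
ee_rot: [[-0.002, -1.0, 0.001], [-1.0, 0.002, -0.0], [0.0, -0.001, -1.0]]
wrist_force: [0.9, 0.3, -1.4]
gripper_width: 0.507
```

Call:
play_rows([
  [[0, 0, 0, 0, 0, 0, 0.8], [0, 0, 0, 0, 0, 0, 0.8]],
])

```text
time_s: 9.05
tcp_pos: [0.5717, -0.1002, 0.0153]
ee_rot: [[-0.002, -1.0, 0.001], [-1.0, 0.002, 0.0], [-0.0, -0.001, -1.0]]
wrist_force: [0.3, 0.5, 0.8]
gripper_width: 0.505
```

Call:
play_rows([
  [[0, 0, -0.001, 0, 0, 0, 0.8], [0, 0, -0.001, 0, 0, 0, 0.8], [0, 0, -0.001, 0, 0, 0, 0.8]],
])

```text
time_s: 9.35
tcp_pos: [0.5717, -0.1003, 0.0152]
ee_rot: [[-0.002, -1.0, 0.001], [-1.0, 0.002, -0.0], [0.0, -0.001, -1.0]]
wrist_force: [-2.7, 1.0, 5.9]
gripper_width: 0.508
```

Call:
play_rows([
  [[0, 0, 0.001, 0, 0, 0, 0.8], [0, 0, 0.001, 0, 0, 0, 0.1], [0, 0, 0.001, 0, 0, 0, 0.1], [0, 0, 0.001, 0, 0, 0, 0.1], [0, 0, 0.001, 0, 0, 0, 0.1]],
])

```text
time_s: 9.85
tcp_pos: [0.5715, -0.1002, 0.0149]
ee_rot: [[-0.002, -1.0, -0.0], [-1.0, 0.002, -0.0], [0.0, 0.0, -1.0]]
wrist_force: [0.2, 0.1, 0.1]
gripper_width: 0.782
```

Call:
play_rows([
  [[0, 0, 0, 0, 0, 0, 0.1], [0, 0, 0.005, 0, 0, 0, 0.1], [0, 0, 0.03, 0, 0, 0, 0.1], [0, 0, 0.07, 0, 0, 0, 0.1], [0, 0, 0.1, 0, 0, 0, 0.1]],
])

```text
time_s: 10.35
tcp_pos: [0.5721, -0.1003, 0.1174]
ee_rot: [[-0.001, -1.0, 0.002], [-1.0, 0.001, -0.0], [0.0, -0.002, -1.0]]
wrist_force: [0.8, 0.6, 0.2]
gripper_width: 0.898
```

Call:
play_rows([
  [[-0.03, 0.027, 0, 0, 0, 0, 0.1], [-0.065, 0.06, 0, 0, 0, 0, 0.1], [-0.1, 0.09, 0, 0, 0, 0, 0.1], [-0.133, 0.121, 0, 0, 0, 0, 0.1], [-0.133, 0.121, 0, 0, 0, 0, 0.1]],
])

```text
time_s: 10.85
tcp_pos: [0.4347, 0.0226, 0.1155]
ee_rot: [[0.003, -1.0, -0.001], [-1.0, -0.003, 0.001], [-0.001, 0.001, -1.0]]
wrist_force: [0.0, -0.2, 0.4]
gripper_width: 0.902
```

```bash
python3 -c "
from h import *;look('w6')
from station import r
c=r.capture('scene');cv2.imwrite('pics/s6.png',cv2.resize(c['image'][170:330,240:460,::-1],None,fx=3.4,fy=3.4,interpolation=cv2.INTER_CUBIC))"
```

```text
tcp [0.4347 0.0226 0.1155] w 0.9017066052742908
yellow z 0.064 [ 0.5711 -0.098 ] 0.020049732706499106 [33  0 78 72]
red z 0.0672 [0.4386 0.0191] 0.022397773381822344 [275 201  72  73]
blue z 0.0672 [ 0.4357 -0.0375] 0.022053474601790635 [278 107  76  78]
green z 0.0676 [ 0.4408 -0.0952] 0.021831913029489176 [265   0  83  84]
hole [0.5796 0.0177] 0.026673587211110163
hole [ 0.5755 -0.0415] 0.026704915935646653
```

View pics/s6.png

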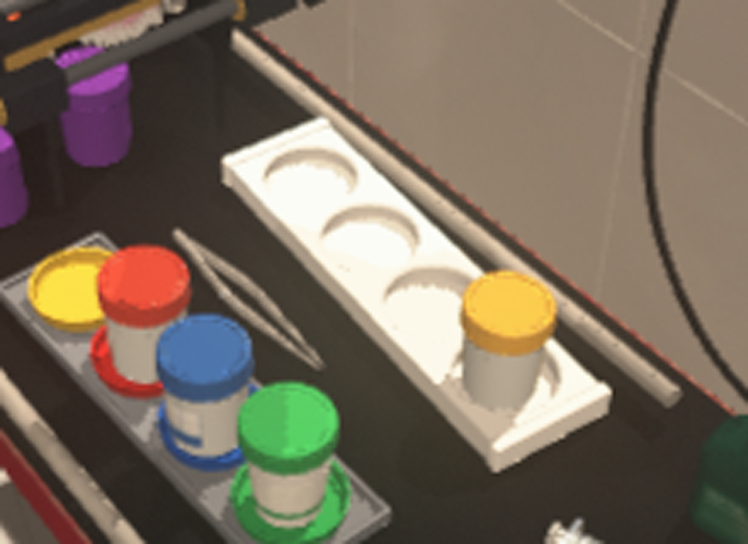

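Call:
play_rows([
  [[0, 0, -0.04, 0, 0, 0, 0.1], [0, 0, -0.07, 0, 0, 0, 0.1], [0, 0, -0.09, 0, 0, 0, 0.1], [0, 0, -0.0975, 0, 0, 0, 0.1], [0, 0, -0.0975, 0, 0, 0, 0.1]],
])

```text
time_s: 11.45
tcp_pos: [0.4388, 0.0201, 0.0168]
ee_rot: [[-0.003, -1.0, -0.002], [-1.0, 0.003, -0.001], [0.001, 0.002, -1.0]]
wrist_force: [-1.2, -0.3, 0.7]
gripper_width: 0.902
```

Call:
play_rows([
  [[0, 0, 0, 0, 0, 0, 0.8], [0, 0, 0, 0, 0, 0, 0.8], [0, 0, 0, 0, 0, 0, 0.8], [0, 0, 0, 0, 0, 0, 0.8], [0, 0, 0, 0, 0, 0, 0.8]],
])

```text
time_s: 11.95
tcp_pos: [0.4387, 0.0209, 0.018]
ee_rot: [[-0.002, -1.0, 0.001], [-1.0, 0.002, 0.0], [-0.0, -0.001, -1.0]]
wrist_force: [-0.3, -0.0, -0.2]
gripper_width: 0.532
```

Call:
play_rows([
  [[0, 0, 0, 0, 0, 0, 0.8], [0, 0, 0, 0, 0, 0, 0.8], [0, 0, 0, 0, 0, 0, 0.8]],
])

```text
time_s: 12.25
tcp_pos: [0.4388, 0.0209, 0.0179]
ee_rot: [[-0.002, -1.0, 0.001], [-1.0, 0.002, 0.0], [-0.0, -0.001, -1.0]]
wrist_force: [-1.0, 0.7, 3.3]
gripper_width: 0.506
```

Call:
play_rows([
  [[0, 0, 0.02, 0, 0, 0, 0.8], [0, 0, 0.05, 0, 0, 0, 0.8], [0, 0, 0.08, 0, 0, 0, 0.8], [0, 0, 0.1, 0, 0, 0, 0.8], [0, 0, 0.1, 0, 0, 0, 0.8]],
])

```text
time_s: 12.75
tcp_pos: [0.4404, 0.0215, 0.1201]
ee_rot: [[-0.002, -1.0, 0.006], [-1.0, 0.002, 0.002], [-0.002, -0.006, -1.0]]
wrist_force: [0.8, 0.7, -0.6]
gripper_width: 0.51
```

Call:
play_rows([
  [[0.03, -0.015, 0, 0, 0, 0, 0.8], [0.07, -0.03, 0, 0, 0, 0, 0.8], [0.11, -0.05, 0, 0, 0, 0, 0.8], [0.137, -0.0615, 0, 0, 0, 0, 0.8], [0.137, -0.0615, 0, 0, 0, 0, 0.8]],
])

```text
time_s: 13.25
tcp_pos: [0.5776, -0.0421, 0.1149]
ee_rot: [[-0.005, -1.0, -0.002], [-1.0, 0.005, -0.001], [0.001, 0.002, -1.0]]
wrist_force: [-0.4, 0.1, -0.4]
gripper_width: 0.507
```

Call:
play_rows([
  [[0, 0, -0.01, 0, 0, 0, 0.8], [0, 0, -0.03, 0, 0, 0, 0.8], [0, 0, -0.05, 0, 0, 0, 0.8], [0, 0, -0.05, 0, 0, 0, 0.8], [0, 0, -0.05, 0, 0, 0, 0.8]],
])

```text
time_s: 13.75
tcp_pos: [0.5743, -0.0404, 0.067]
ee_rot: [[-0.001, -1.0, -0.002], [-1.0, 0.001, -0.001], [0.001, 0.002, -1.0]]
wrist_force: [0.4, 0.7, -1.3]
gripper_width: 0.509
```

Call:
play_rows([
  [[0, 0, 0, 0, 0, 0, 0.8], [0, 0, 0, 0, 0, 0, 0.8]],
])

```text
time_s: 13.95
tcp_pos: [0.576, -0.0404, 0.0687]
ee_rot: [[-0.002, -1.0, 0.002], [-1.0, 0.002, 0.0], [-0.0, -0.002, -1.0]]
wrist_force: [-0.7, 1.1, -0.3]
gripper_width: 0.508
```

Call:
play_rows([
  [[0, 0, -0.015, 0, 0, 0, 0.8], [0, 0, -0.03, 0, 0, 0, 0.8], [0, 0, -0.045, 0, 0, 0, 0.8], [0, 0, -0.053, 0, 0, 0, 0.8], [0, 0, -0.053, 0, 0, 0, 0.8]],
])

```text
time_s: 14.45
tcp_pos: [0.576, -0.0407, 0.0151]
ee_rot: [[-0.001, -1.0, 0.001], [-1.0, 0.001, -0.0], [0.0, -0.001, -1.0]]
wrist_force: [0.3, -0.2, -0.0]
gripper_width: 0.507
```

Call:
play_rows([
  [[0, 0, 0, 0, 0, 0, 0.8], [0, 0, 0, 0, 0, 0, 0.8]],
])

```text
time_s: 14.65
tcp_pos: [0.5759, -0.0406, 0.015]
ee_rot: [[-0.002, -1.0, 0.001], [-1.0, 0.002, 0.0], [-0.0, -0.001, -1.0]]
wrist_force: [-0.2, -0.0, -0.8]
gripper_width: 0.508
```

Release, rise, go over blue.

Call:
play_rows([
  [[0, 0, -0.0005, 0, 0, 0, 0.8], [0, 0, -0.0005, 0, 0, 0, 0.1], [0, 0, -0.0005, 0, 0, 0, 0.1], [0, 0, -0.0005, 0, 0, 0, 0.1], [0, 0, -0.0005, 0, 0, 0, 0.1]],
])

```text
time_s: 15.15
tcp_pos: [0.5754, -0.0407, 0.0139]
ee_rot: [[-0.002, -1.0, -0.0], [-1.0, 0.002, -0.0], [0.0, 0.0, -1.0]]
wrist_force: [-0.4, 0.6, 0.9]
gripper_width: 0.787
```

Call:
play_rows([
  [[0, 0, 0, 0, 0, 0, 0.1], [0, 0, 0.005, 0, 0, 0, 0.1], [0, 0, 0.03, 0, 0, 0, 0.1], [0, 0, 0.07, 0, 0, 0, 0.1], [0, 0, 0.1, 0, 0, 0, 0.1]],
])

```text
time_s: 15.65
tcp_pos: [0.5761, -0.0407, 0.1164]
ee_rot: [[-0.002, -1.0, 0.002], [-1.0, 0.002, -0.0], [0.0, -0.002, -1.0]]
wrist_force: [0.6, -0.3, 0.3]
gripper_width: 0.901
```

Call:
play_rows([
  [[-0.04, 0.001, 0, 0, 0, 0, 0.1], [-0.08, 0.002, 0, 0, 0, 0, 0.1], [-0.12, 0.003, 0, 0, 0, 0, 0.1], [-0.14, 0.004, 0, 0, 0, 0, 0.1], [-0.14, 0.004, 0, 0, 0, 0, 0.1]],
])

```text
time_s: 16.15
tcp_pos: [0.4328, -0.0369, 0.1146]
ee_rot: [[-0.002, -1.0, -0.0], [-1.0, 0.002, 0.0], [-0.0, 0.0, -1.0]]
wrist_force: [0.1, -0.4, -0.1]
gripper_width: 0.902
```

Call:
play_rows([
  [[0, 0, 0, 0, 0, 0, 0.1], [0, 0, 0, 0, 0, 0, 0.1]],
])

```text
time_s: 16.35
tcp_pos: [0.4369, -0.0365, 0.1145]
ee_rot: [[-0.002, -1.0, 0.002], [-1.0, 0.002, 0.0], [-0.0, -0.002, -1.0]]
wrist_force: [0.1, -0.6, -0.6]
gripper_width: 0.899
```

```bash
python3 -c "
from h import *;look('w7')
from station import r
c=r.capture('scene');cv2.imwrite('pics/s7.png',cv2.resize(c['image'][170:330,240:460,::-1],None,fx=3.4,fy=3.4,interpolation=cv2.INTER_CUBIC))"
```

```text
tcp [ 0.4369 -0.0365  0.1145] w 0.8991895522425666
yellow z 0.0641 [ 0.5712 -0.0997] 0.021670229255265086 [ 53 102  75  77]
red z 0.0641 [ 0.572  -0.0427] 0.022145013451411254 [ 67 198  76  66]
blue z 0.0672 [ 0.4356 -0.0387] 0.022336588666749257 [283 204  72  72]
green z 0.0676 [ 0.4408 -0.0968] 0.022087737836022057 [272 106  77  79]
```

View pics/s7.png

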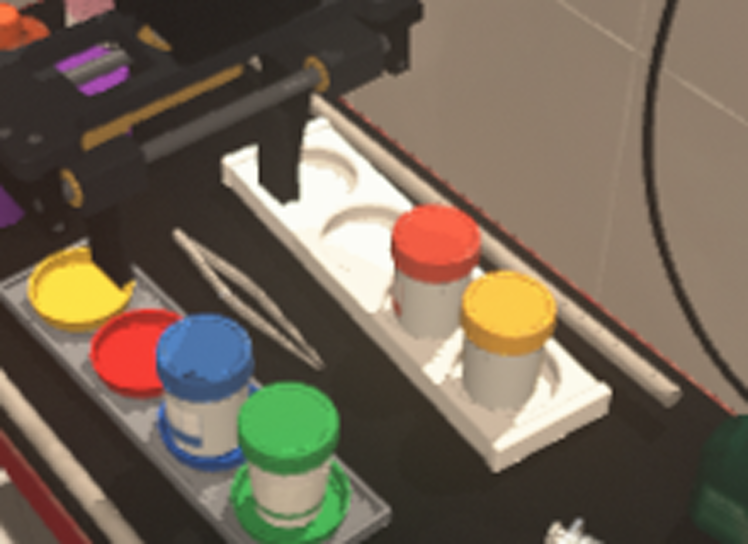

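Call:
play_rows([
  [[-0.001, -0.001, -0.04, 0, 0, 0, 0.1], [-0.001, -0.001, -0.07, 0, 0, 0, 0.1], [-0.001, -0.001, -0.09, 0, 0, 0, 0.1], [-0.001, -0.001, -0.0965, 0, 0, 0, 0.1], [-0.001, -0.001, -0.0965, 0, 0, 0, 0.1]],
])

```text
time_s: 16.95
tcp_pos: [0.4345, -0.0379, 0.0167]
ee_rot: [[-0.002, -1.0, -0.002], [-1.0, 0.002, -0.001], [0.001, 0.002, -1.0]]
wrist_force: [0.0, -0.1, 0.1]
gripper_width: 0.903
```

Call:
play_rows([
  [[0, 0, 0, 0, 0, 0, 0.8], [0, 0, 0, 0, 0, 0, 0.8], [0, 0, 0, 0, 0, 0, 0.8], [0, 0, 0, 0, 0, 0, 0.8], [0, 0, 0, 0, 0, 0, 0.8]],
])

```text
time_s: 17.45
tcp_pos: [0.4347, -0.0376, 0.018]
ee_rot: [[-0.002, -1.0, 0.001], [-1.0, 0.002, 0.0], [-0.0, -0.001, -1.0]]
wrist_force: [-0.1, 0.7, -0.1]
gripper_width: 0.534
```

Call:
play_rows([
  [[0, 0, 0, 0, 0, 0, 0.8], [0, 0, 0, 0, 0, 0, 0.8], [0, 0, 0, 0, 0, 0, 0.8]],
])

```text
time_s: 17.75
tcp_pos: [0.4348, -0.0376, 0.0179]
ee_rot: [[-0.002, -1.0, 0.0], [-1.0, 0.002, 0.0], [-0.0, -0.0, -1.0]]
wrist_force: [-0.7, 0.0, 4.2]
gripper_width: 0.51
```

Call:
play_rows([
  [[0, 0, 0.02, 0, 0, 0, 0.8], [0, 0, 0.05, 0, 0, 0, 0.8], [0, 0, 0.08, 0, 0, 0, 0.8], [0, 0, 0.1, 0, 0, 0, 0.8], [0, 0, 0.1, 0, 0, 0, 0.8]],
])

```text
time_s: 18.25
tcp_pos: [0.4365, -0.0373, 0.12]
ee_rot: [[-0.002, -1.0, 0.006], [-1.0, 0.002, 0.001], [-0.001, -0.006, -1.0]]
wrist_force: [-0.3, 0.1, -0.6]
gripper_width: 0.512
```

Call:
play_rows([
  [[0.03, 0.015, 0, 0, 0, 0, 0.8], [0.07, 0.03, 0, 0, 0, 0, 0.8], [0.11, 0.045, 0, 0, 0, 0, 0.8], [0.145, 0.0565, 0, 0, 0, 0, 0.8], [0.145, 0.0565, 0, 0, 0, 0, 0.8]],
])

```text
time_s: 18.75
tcp_pos: [0.5827, 0.0201, 0.115]
ee_rot: [[-0.001, -1.0, -0.001], [-1.0, 0.001, -0.001], [0.001, 0.001, -1.0]]
wrist_force: [0.1, 0.1, -0.9]
gripper_width: 0.512
```

Call:
play_rows([
  [[0, 0, -0.01, 0, 0, 0, 0.8], [0, 0, -0.03, 0, 0, 0, 0.8], [0, 0, -0.05, 0, 0, 0, 0.8], [0, 0, -0.05, 0, 0, 0, 0.8], [0, 0, -0.05, 0, 0, 0, 0.8]],
])

```text
time_s: 19.25
tcp_pos: [0.5783, 0.0183, 0.067]
ee_rot: [[-0.002, -1.0, -0.002], [-1.0, 0.002, -0.001], [0.001, 0.002, -1.0]]
wrist_force: [0.5, -0.1, 1.0]
gripper_width: 0.511
```

Call:
play_rows([
  [[0, 0, 0, 0, 0, 0, 0.8], [0, 0, 0, 0, 0, 0, 0.8]],
])

```text
time_s: 19.45
tcp_pos: [0.58, 0.0189, 0.0687]
ee_rot: [[-0.002, -1.0, 0.002], [-1.0, 0.002, 0.001], [-0.001, -0.002, -1.0]]
wrist_force: [0.9, -0.2, -0.1]
gripper_width: 0.512
```

Call:
play_rows([
  [[0, 0, -0.015, 0, 0, 0, 0.8], [0, 0, -0.03, 0, 0, 0, 0.8], [0, 0, -0.045, 0, 0, 0, 0.8], [0, 0, -0.0535, 0, 0, 0, 0.8], [0, 0, -0.0535, 0, 0, 0, 0.8]],
])

```text
time_s: 19.95
tcp_pos: [0.5802, 0.0189, 0.0148]
ee_rot: [[-0.001, -1.0, 0.001], [-1.0, 0.001, -0.0], [0.0, -0.001, -1.0]]
wrist_force: [-0.1, -0.5, 0.2]
gripper_width: 0.505
```

Call:
play_rows([
  [[0, 0, 0, 0, 0, 0, 0.8], [0, 0, 0, 0, 0, 0, 0.8]],
])

```text
time_s: 20.15
tcp_pos: [0.5799, 0.0189, 0.0145]
ee_rot: [[-0.002, -1.0, 0.001], [-1.0, 0.002, 0.0], [-0.0, -0.001, -1.0]]
wrist_force: [0.3, 0.1, 1.4]
gripper_width: 0.507
```

Call:
play_rows([
  [[0, 0, 0, 0, 0, 0, 0.1], [0, 0, 0, 0, 0, 0, 0.1], [0, 0, 0, 0, 0, 0, 0.1], [0, 0, 0, 0, 0, 0, 0.1], [0, 0, 0, 0, 0, 0, 0.1]],
])

```text
time_s: 20.65
tcp_pos: [0.5794, 0.0188, 0.014]
ee_rot: [[-0.002, -1.0, -0.0], [-1.0, 0.002, -0.0], [0.0, 0.0, -1.0]]
wrist_force: [0.2, -0.4, 0.8]
gripper_width: 0.858
```

Call:
play_rows([
  [[0, 0, 0, 0, 0, 0, 0.1], [0, 0, 0.005, 0, 0, 0, 0.1], [0, 0, 0.03, 0, 0, 0, 0.1], [0, 0, 0.07, 0, 0, 0, 0.1], [0, 0, 0.1, 0, 0, 0, 0.1]],
])

```text
time_s: 21.15
tcp_pos: [0.5801, 0.0188, 0.1164]
ee_rot: [[-0.002, -1.0, 0.002], [-1.0, 0.002, -0.0], [0.0, -0.002, -1.0]]
wrist_force: [-0.1, 0.9, 0.9]
gripper_width: 0.899
```

Call:
play_rows([
  [[-0.03, -0.025, 0, 0, 0, 0, 0.1], [-0.065, -0.055, 0, 0, 0, 0, 0.1], [-0.1, -0.085, 0, 0, 0, 0, 0.1], [-0.139, -0.1145, 0, 0, 0, 0, 0.1], [-0.139, -0.1145, 0, 0, 0, 0, 0.1]],
])

```text
time_s: 21.65
tcp_pos: [0.4348, -0.0978, 0.114]
ee_rot: [[-0.006, -1.0, -0.004], [-1.0, 0.006, 0.001], [-0.001, 0.004, -1.0]]
wrist_force: [0.6, 0.5, 0.2]
gripper_width: 0.902
```

Call:
play_rows([
  [[0, 0, 0, 0, 0, 0, 0.1], [0, 0, 0, 0, 0, 0, 0.1]],
])

```text
time_s: 21.85
tcp_pos: [0.4417, -0.0954, 0.1147]
ee_rot: [[-0.002, -1.0, 0.002], [-1.0, 0.002, -0.0], [0.0, -0.002, -1.0]]
wrist_force: [0.6, 0.3, -0.5]
gripper_width: 0.899
```

```bash
python3 -c "
from h import *;look('w8')
from station import r
c=r.capture('scene');cv2.imwrite('pics/s8.png',cv2.resize(c['image'][170:330,240:460,::-1],None,fx=3.4,fy=3.4,interpolation=cv2.INTER_CUBIC))"
```

```text
tcp [ 0.4417 -0.0954  0.1147] w 0.8985926361169438
yellow z 0.0641 [ 0.5711 -0.1011] 0.021251021445463404 [ 77 201  70  65]
green z 0.0676 [ 0.4408 -0.0979] 0.022348379671367814 [282 204  73  72]
```

View pics/s8.png

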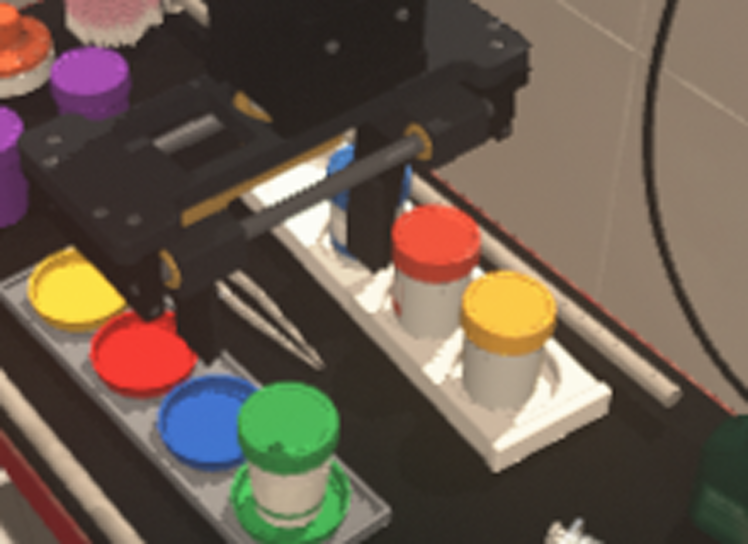

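Call:
play_rows([
  [[0, -0.001, -0.04, 0, 0, 0, 0.1], [0, -0.001, -0.07, 0, 0, 0, 0.1], [0, -0.001, -0.09, 0, 0, 0, 0.1], [0, -0.001, -0.0965, 0, 0, 0, 0.1], [0, -0.001, -0.0965, 0, 0, 0, 0.1]],
])

```text
time_s: 22.45
tcp_pos: [0.4406, -0.0964, 0.0167]
ee_rot: [[-0.001, -1.0, -0.002], [-1.0, 0.001, -0.0], [0.0, 0.002, -1.0]]
wrist_force: [-0.1, 0.1, 1.3]
gripper_width: 0.9
```

Call:
play_rows([
  [[0, 0, 0, 0, 0, 0, 0.8], [0, 0, 0, 0, 0, 0, 0.8], [0, 0, 0, 0, 0, 0, 0.8], [0, 0, 0, 0, 0, 0, 0.8], [0, 0, 0, 0, 0, 0, 0.8]],
])

```text
time_s: 22.95
tcp_pos: [0.4407, -0.0967, 0.018]
ee_rot: [[-0.002, -1.0, 0.001], [-1.0, 0.002, 0.0], [-0.0, -0.001, -1.0]]
wrist_force: [-0.1, 0.0, 0.8]
gripper_width: 0.53
```

Call:
play_rows([
  [[0, 0, 0, 0, 0, 0, 0.8], [0, 0, 0, 0, 0, 0, 0.8], [0, 0, 0, 0, 0, 0, 0.8]],
])

```text
time_s: 23.25
tcp_pos: [0.4407, -0.0967, 0.0179]
ee_rot: [[-0.002, -1.0, 0.0], [-1.0, 0.002, -0.0], [0.0, -0.0, -1.0]]
wrist_force: [-0.4, -0.0, 3.8]
gripper_width: 0.494
```

Call:
play_rows([
  [[0, 0, 0.02, 0, 0, 0, 0.8], [0, 0, 0.05, 0, 0, 0, 0.8], [0, 0, 0.08, 0, 0, 0, 0.8], [0, 0, 0.1, 0, 0, 0, 0.8], [0, 0, 0.1, 0, 0, 0, 0.8]],
])

```text
time_s: 23.75
tcp_pos: [0.4426, -0.0965, 0.1201]
ee_rot: [[-0.002, -1.0, 0.007], [-1.0, 0.002, 0.001], [-0.001, -0.007, -1.0]]
wrist_force: [-0.5, -0.1, 0.6]
gripper_width: 0.492
```

Call:
play_rows([
  [[0.025, 0.03, 0, 0, 0, 0, 0.8], [0.055, 0.068, 0, 0, 0, 0, 0.8], [0.085, 0.105, 0, 0, 0, 0, 0.8], [0.115, 0.14, 0, 0, 0, 0, 0.8], [0.144, 0.175, 0, 0, 0, 0, 0.8]],
])

```text
time_s: 24.25
tcp_pos: [0.5846, 0.0798, 0.1157]
ee_rot: [[-0.002, -1.0, -0.003], [-1.0, 0.002, -0.001], [0.001, 0.003, -1.0]]
wrist_force: [0.8, 0.0, 0.1]
gripper_width: 0.493
```

Call:
play_rows([
  [[0, 0, 0, 0, 0, 0, 0.8], [0, 0, -0.01, 0, 0, 0, 0.8], [0, 0, -0.03, 0, 0, 0, 0.8], [0, 0, -0.05, 0, 0, 0, 0.8], [0, 0, -0.05, 0, 0, 0, 0.8]],
])

```text
time_s: 24.75
tcp_pos: [0.5804, 0.0762, 0.0634]
ee_rot: [[-0.004, -1.0, -0.009], [-1.0, 0.004, -0.002], [0.002, 0.009, -1.0]]
wrist_force: [-0.3, 0.4, -0.9]
gripper_width: 0.499
```

Call:
play_rows([
  [[0, 0, 0, 0, 0, 0, 0.8], [0, 0, 0, 0, 0, 0, 0.8], [0, 0, 0, 0, 0, 0, 0.8]],
])

```text
time_s: 25.05
tcp_pos: [0.5851, 0.0783, 0.0686]
ee_rot: [[-0.002, -1.0, 0.002], [-1.0, 0.002, 0.001], [-0.001, -0.002, -1.0]]
wrist_force: [0.6, -0.6, -0.3]
gripper_width: 0.494
```

Call:
play_rows([
  [[-0.0005, 0, -0.015, 0, 0, 0, 0.8], [-0.0005, 0, -0.03, 0, 0, 0, 0.8], [-0.0005, 0, -0.045, 0, 0, 0, 0.8], [-0.0005, 0, -0.0535, 0, 0, 0, 0.8], [-0.0005, 0, -0.0535, 0, 0, 0, 0.8]],
])

```text
time_s: 25.55
tcp_pos: [0.5844, 0.0784, 0.0146]
ee_rot: [[-0.002, -1.0, 0.001], [-1.0, 0.002, -0.0], [0.0, -0.001, -1.0]]
wrist_force: [-0.1, -0.2, -0.4]
gripper_width: 0.498
```

Call:
play_rows([
  [[0, 0, 0, 0, 0, 0, 0.8], [0, 0, 0, 0, 0, 0, 0.8]],
])

```text
time_s: 25.75
tcp_pos: [0.5843, 0.0784, 0.0145]
ee_rot: [[-0.002, -1.0, 0.001], [-1.0, 0.002, 0.0], [-0.0, -0.001, -1.0]]
wrist_force: [0.3, -0.3, -0.4]
gripper_width: 0.496
```

Call:
play_rows([
  [[0, 0, 0, 0, 0, 0, 0.1], [0, 0, 0, 0, 0, 0, 0.1], [0, 0, 0, 0, 0, 0, 0.1], [0, 0, 0, 0, 0, 0, 0.1], [0, 0, 0, 0, 0, 0, 0.1]],
])

```text
time_s: 26.25
tcp_pos: [0.584, 0.0783, 0.0141]
ee_rot: [[-0.002, -1.0, 0.0], [-1.0, 0.002, 0.0], [-0.0, -0.0, -1.0]]
wrist_force: [0.1, -0.9, 0.2]
gripper_width: 0.849
```

Call:
play_rows([
  [[0, 0, 0, 0, 0, 0, 0.1], [0, 0, 0.005, 0, 0, 0, 0.1], [0, 0, 0.03, 0, 0, 0, 0.1], [0, 0, 0.07, 0, 0, 0, 0.1], [0, 0, 0.12, 0, 0, 0, 0.1]],
])

```text
time_s: 26.75
tcp_pos: [0.5826, 0.0778, 0.1339]
ee_rot: [[-0.002, -1.0, -0.004], [-1.0, 0.002, -0.002], [0.002, 0.004, -1.0]]
wrist_force: [0.3, 0.7, 0.6]
gripper_width: 0.899
```

Call:
play_rows([
  [[-0.03, 0.03, 0.02, 0, 0, 0, 0.1], [-0.05, 0.06, 0.05, 0, 0, 0, 0.1], [-0.07, 0.09, 0.08, 0, 0, 0, 0.1], [-0.07, 0.12, 0.1, 0, 0, 0, 0.1], [-0.07, 0.12, 0.12, 0, 0, 0, 0.1]],
])

```text
time_s: 27.25
tcp_pos: [0.5135, 0.2012, 0.256]
ee_rot: [[0.002, -1.0, 0.002], [-1.0, -0.002, 0.002], [-0.002, -0.002, -1.0]]
wrist_force: [0.2, -1.1, -0.6]
gripper_width: 0.903
```

Call:
play_rows([
  [[0, 0, 0, 0, 0, 0, 0.1], [0, 0, 0, 0, 0, 0, 0.1]],
])

```text
time_s: 27.45
tcp_pos: [0.5136, 0.1983, 0.254]
ee_rot: [[-0.002, -1.0, -0.0], [-1.0, 0.002, 0.001], [-0.001, 0.0, -1.0]]
wrist_force: [0.3, 0.3, -0.7]
gripper_width: 0.894
```

```bash
python3 -c "
from h import *;look('w9')
from station import r
c=r.capture('scene');w=world(c);cv2.imwrite('pics/s9.png',cv2.resize(c['image'][170:330,240:460,::-1],None,fx=3.4,fy=3.4,interpolation=cv2.INTER_CUBIC))
for k in ('yellow','red','blue','green'):
    m=mask(c,k)&(w[...,2]>.055)&(w[...,2]<.075);print(k,m.sum(),np.nanmedian(w[m],0))
"
```

```text
tcp [0.5136 0.1983 0.254 ] w 0.8943180679791968
blue z 0.0642 [0.5786 0.028 ] 0.017725159937496848 [215   0  52  34]
green z 0.0646 [0.5832 0.0794] 0.021850178997224454 [213  48  51  53]
yellow 396 [ 0.5718 -0.1005  0.0639]
red 460 [ 0.5723 -0.0449  0.0634]
blue 302 [0.5798 0.0184 0.0636]
green 318 [0.5818 0.0752 0.0638]
```

View pics/s9.png

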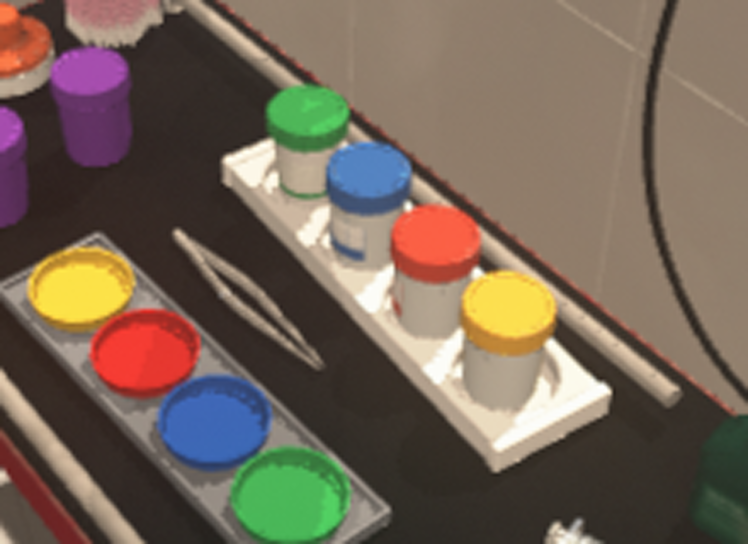

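View pics/w9.png

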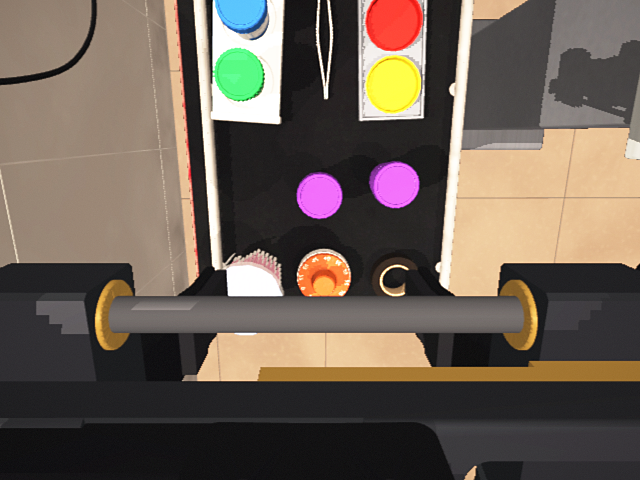

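```bash
python3 -c "
from station import r;print(r.finish_job())"
```

```text
the job is handed in; nothing more can be done
None
```

All four cups are in the white rack in reverse order, and I handed the job in at about 27.5 s. From the left the wells now hold green, blue, red and yellow; the old row was yellow, red, blue and green.

**Last checks:** The final scene picture shows every cup upright in its own well, with the four coloured seats empty. The lid tops all read about 0.064 m against 0.065 m expected. The gripper was open and well clear.

**What disagreed:**
- **Tool height:** Both the wrist and scene cameras showed the real fingertips about 25 mm above the reported TCP. My first grasp on the yellow cup therefore closed just above the lid, without moving the cup. I corrected for the offset and every later grasp held, at about 44 mm opening.
- **Cameras:** The top, scene and wrist cameras differed by up to about 7 mm in y, and I steered mainly by the wrist camera.
- **Red cup:** Its lid reads 3–4 mm off the measured well centre in x, which is within the well's clearance.
- **Contact:** The only noticeable placing force was about 6 N, pressing yellow onto its well floor.

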